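# Put the leather punches back in the bench rack by size

### The arm

A 7-joint arm with a two-finger parallel gripper is mounted at the origin on the work surface. World frame = base frame: x ahead of the robot, y to its left, z up, the work surface at z = 0. Lengths are in m, angles in rad, forces in N, time in s.
With the tool pointing down it reaches from about 0.35 to 0.9 m from the base axis. Payload 7.2 kg.
Tool frame: the origin (TCP) lies midway between the tips of the shut fingers; the grasp point (between the pads) lies 19 mm behind it; z points along the fingers, y is the line along which they close (so a half turn about z gives the same grasp; the last joint's range is limited). The gripper opens to 85 mm and grips with 20 to 120 N. Pads are 22 mm wide; open, the fingers measure 114 mm over their backs; the gripper's body (76 mm by 85 mm) begins 54 mm behind the grasp point. The pads swing forward as they close: fully open they stand 13 mm farther back than shut.
Start: joints at [1.251, 0.411, -0.013, 1.596, 0.006, 1.134, -0.082], TCP at [0.156, -0.605, 0.231] pointing down, gripper open.
Joint ranges: [-2.95, 2.95], [-0.29, 1.99], [-1.47, 1.44], [0.14, 2.54], [-1.03, 4.17], [0.13, 1.85], [-2.86, 2.86]. Speed limits (rad/s): [2.39, 2.39, 3.01, 3.01, 3.14, 3.14, 3.14].

### API

Orientations are given as [roll, pitch, yaw] about the fixed x, y, z axes, in that order (R = Rz(yaw) Ry(pitch) Rx(roll)).
In Python, from bench import * gives the robot as it stands.
- The arm moves only by the shell command python3 -m creep 'ROWS' [OPENING]. ROWS is a JSON object of lists of equal length, an entry for each row: "linear": the shift along the tool's x, y, z in m, a list of three; "roll": the turn about the tool's z in degrees. A call has exactly 8 rows; each row is the pose to reach, as a shift and turn from the pose commanded when the call began, along the tool's axes at that moment; what a row does not reach only later rows make up. A row lasts 1/12 s, in which the tool goes at most 41.7 mm and 7.16 degrees, less where a joint would pass 70% of its speed; a pose out of reach is approached as far as the arm can. A call with a gripper value outside its range is refused whole. OPENING is the closure, from -1 (fully open) to 1 (shut), set as the call begins (- or left out, the last holds). The fingers move at their own pace and stop on an object; the grip force is fixed at half the most. Time passes only in rows, so rows that repeat a pose let the fingers close, or fill a call up. It gives the time, the measured TCP pose, the force, the opening and the grip force at its end, in the units of the state.
- read_state(): the state, without advancing time (a new reading comes with each control period).
- snapshot(name): name is "side" or "top"; returns the picture (384x512x3 uint8, blue, green, red); there is no depth.
- get_calibration(name): a dict with "K" (3x3 intrinsics, pixels), "pose" (4x4, takes a point from camera to world coordinates). Camera axes: x right, y up, looking along -z (the intrinsics and any distortion apply to the point x, -y, -z); pixel columns grow to the right and rows downward; lengths in m; the calibration is good to about 2 mm. A picture is of the moment at which its call begins. get_calibration takes no time and is no camera call.
- job_done(): hands the job in; it is judged then, once.
The state is a dict: "t": time; "joint_pos": joint angles; "joint_vel": joint speeds; "tau": joint torques, N m; "tool_pos": TCP position; "orientation": TCP orientation; "force": force on the tool from outside, world axes, zero at the start; "torque": the same for the moment, N m; "grip_width": opening from 0.0 (shut) to 1.0 (fully open); "grip_force": force on a finger pad.
Only numpy, scipy, OpenCV 4.12 (cv2) and the standard library are available. Lean on these libraries where they do the work, as an engineer would, in place of code of your own. Each camera call takes 0.05 s, during which the arm holds its last target. There are 200 camera calls.

### The job

Move the four steel punches one by one from the white carrying tray into the wooden bench rack, one upright in each bay and flat on its floor, in order of size with the largest next to the brass post and the smallest at the other end. Set each one down gently, without dropping it or tipping one over, and leave the paint pot, the mallet and the wax block where they are.

Things in the scene. Friction and masses are not known exactly. Their poses are not given: they have to be found in the camera images.
- punch_a: the smallest of four round leather punches, standing upright: a bright steel cutting foot 26 mm across and 26 mm high, a dark steel shank 22 mm across above it, 80 mm tall over all; under 0.7 kg. Origin: centre of the underside, z up the shank; round, so its yaw means nothing
- punch_b: the second smallest of four round leather punches, standing upright: a bright steel cutting foot 32 mm across and 26 mm high, a dark steel shank 22 mm across above it, 90 mm tall over all; under 0.7 kg. Origin: centre of the underside, z up the shank; round, so its yaw means nothing
- punch_c: the second largest of four round leather punches, standing upright: a bright steel cutting foot 38 mm across and 26 mm high, a dark steel shank 22 mm across above it, 100 mm tall over all; under 0.7 kg. Origin: centre of the underside, z up the shank; round, so its yaw means nothing
- punch_d: the largest of four round leather punches, standing upright: a bright steel cutting foot 44 mm across and 26 mm high, a dark steel shank 22 mm across above it, 110 mm tall over all; under 0.7 kg. Origin: centre of the underside, z up the shank; round, so its yaw means nothing
- tray: plain white plastic tray, 278 x 74 mm, on the robot's left or right, holding one punch in each bay at the start, in any order: four bays in a row along x, centres at x = -102, -34, 34, 102 mm, each 62 x 62 mm inside; bay floor 8 mm above the origin, walls and dividers 6 mm thick, tops at 18 mm. Fixed. Origin: centre of the underside
- bench_rack: wooden rack, empty at the start, 348 x 74 mm, on the other side from the tray: four bays in a row along x, centres at x = -102, -34, 34, 102 mm, each 62 x 62 mm inside; bay floor 8 mm above the origin, walls and dividers 6 mm thick, tops at 18 mm. Fixed. Origin: centre of the underside. Solid end blocks 20 mm high; the brass post stands on one, a flat dark wooden plate 4 mm high on the other
- post: turned brass post, 28 mm across and 52 mm high, fixed upright on one end block of the bench rack, at x = -156 or +156 mm of the rack (either end). It marks the end where the largest punch belongs. Origin: centre of its underside
- paint_pot: bystander: blue round paint pot with a dark lid, 60 mm across, 44 mm high; origin under its centre
- mallet: bystander: mallet lying on the bench, white head 60 mm across and 95 mm long, wooden handle 180 mm; origin on the bench under the middle of the head, handle towards its -x
- wax_block: bystander: brown block of wax, 85 x 55 x 35 mm; origin under its centre
Not all that is in view belongs to the job. What is shaped like the punch_d but blue or purple is not meant.

How it is judged:
At the end, for the whole second after the job is handed in: All four punches stand upright (0.1 rad), at rest, flat on the bay floors of the bench rack (4 mm), within about 20 mm of the bay centres, in order of size: largest next to the brass post, then second largest, second smallest, and smallest farthest from it (horizontal distance between punch_a and post between 0.237 and 0.279 m and y of punch_a in the frame of bench_rack between -0.021 and 0.021 m and z of punch_a in the frame of bench_rack between 0.004 and 0.012 m and angle between each of punch_a, punch_b, punch_c, punch_d's own z axis and vertical below 0.1 rad and linear speed of each of punch_a, punch_b, punch_c, punch_d below 0.02 m/s and angular speed of each of punch_a, punch_b, punch_c, punch_d below 0.2 rad/s and horizontal distance between punch_b and post between 0.169 and 0.211 m and y of punch_b in the frame of bench_rack between -0.021 and 0.021 m and z of punch_b in the frame of bench_rack between 0.004 and 0.012 m and horizontal distance between punch_c and post between 0.101 and 0.143 m and y of punch_c in the frame of bench_rack between -0.021 and 0.021 m and z of punch_c in the frame of bench_rack between 0.004 and 0.012 m and horizontal distance between punch_d and post between 0.033 and 0.075 m and y of punch_d in the frame of bench_rack between -0.021 and 0.021 m and z of punch_d in the frame of bench_rack between 0.004 and 0.012 m); the robot touches nothing.
It fails at once if the paint pot, the mallet or the wax block is shifted by more than 30 mm (distance of any of paint_pot, mallet, wax_block from where it was at the start of the episode above 0.03 m).
It fails at once if a punch is dropped or thrown: it moves faster than 0.7 m/s with no finger on it (a fall of about 25 mm) ((linear speed of punch_a above 0.7 m/s and contact force between the fingers and punch_a below 0.1 N) or (linear speed of punch_b above 0.7 m/s and contact force between the fingers and punch_b below 0.1 N) or (linear speed of punch_c above 0.7 m/s and contact force between the fingers and punch_c below 0.1 N) or (linear speed of punch_d above 0.7 m/s and contact force between the fingers and punch_d below 0.1 N)).
It fails at once if a punch is tipped over (more than 0.9 rad) (angle between any of punch_a, punch_b, punch_c, punch_d's own z axis and vertical above 0.9 rad).
It also fails if it takes over 112 s, if anything falls off the work surface, if the arm or the gripper's body presses on something with over 40 N, if the wrist force passes 120 N, or if a joint passes its speed limit or range.

## Working session

There is one attempt and no reset: what is moved stays moved. The work goes in short steps, Python scripts to look and compute and a shell command to move; the robot and the scene stay as the last step left them, time stands still between calls to the robot, and variables do not carry over. Pictures are saved under pics/ and viewed, at most 14 in all, crops included, and the job is handed in when it is done.

```bash
mkdir -p pics
python3 - <<'E'
from bench import *
import cv2
for n in("top","side"):
    cv2.imwrite(f"pics/{n}0.png",snapshot(n)); print(n,get_calibration(n))
s=read_state();print({k:s[k] for k in("t","tool_pos","orientation","grip_width","joint_pos")})
E
```

```text
top {'K': array([[465.63881929,   0.        , 255.12381766],
       [  0.        , 465.63881929, 191.76478517],
       [  0.        ,   0.        ,   1.        ]]), 'pose': array([[-0.02735857,  0.98633937, -0.16243819,  0.34422368],
       [-0.99951322, -0.02942942, -0.01035559,  0.00747086],
       [-0.01499459,  0.1620758 ,  0.98666438,  1.54263846],
       [ 0.        ,  0.        ,  0.        ,  1.        ]])}
side {'K': array([[402.59046553,   0.        , 253.68671624],
       [  0.        , 402.59046553, 189.20429926],
       [  0.        ,   0.        ,   1.        ]]), 'pose': array([[-0.97973566,  0.1020717 , -0.17233518,  0.38749648],
       [-0.20029183, -0.50403788,  0.8401363 ,  0.97373596],
       [-0.00110931,  0.85762882,  0.51426801,  0.64898838],
       [ 0.        ,  0.        ,  0.        ,  1.        ]])}
{'t': 0.1, 'tool_pos': array([ 0.15556465, -0.60489513,  0.2305395 ]), 'orientation': array([-3.14020197e+00,  1.15220665e-04,  2.51820162e-01]), 'grip_width': 0.9979976775420737, 'joint_pos': array([ 1.25080246,  0.41182619, -0.01270487,  1.59694513,  0.00561609,
        1.13425244, -0.08219817])}
```

View pics/top0.png

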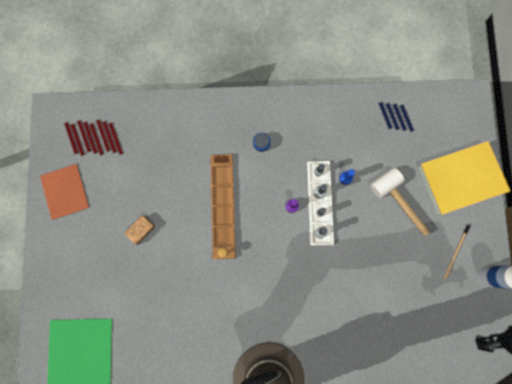

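View pics/side0.png

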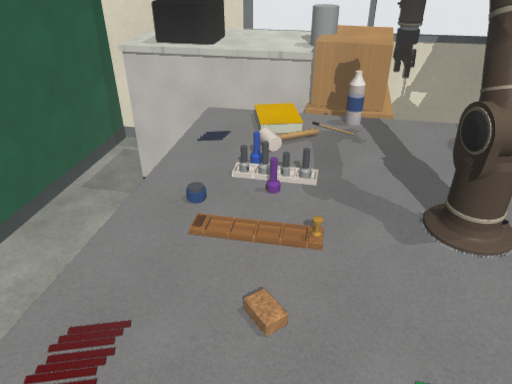

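Run:
```python
import cv2
t=cv2.imread("pics/top0.png");s=cv2.imread("pics/side0.png")
cv2.imwrite("pics/c1.png",cv2.resize(t[145:270,200:360],None,fx=4.7,fy=4.7,interpolation=cv2.INTER_CUBIC))
cv2.imwrite("pics/c2.png",cv2.resize(s[125:255,180:340],None,fx=4.6,fy=4.6,interpolation=cv2.INTER_CUBIC))
```

```text
(no output)
```

View pics/c1.png

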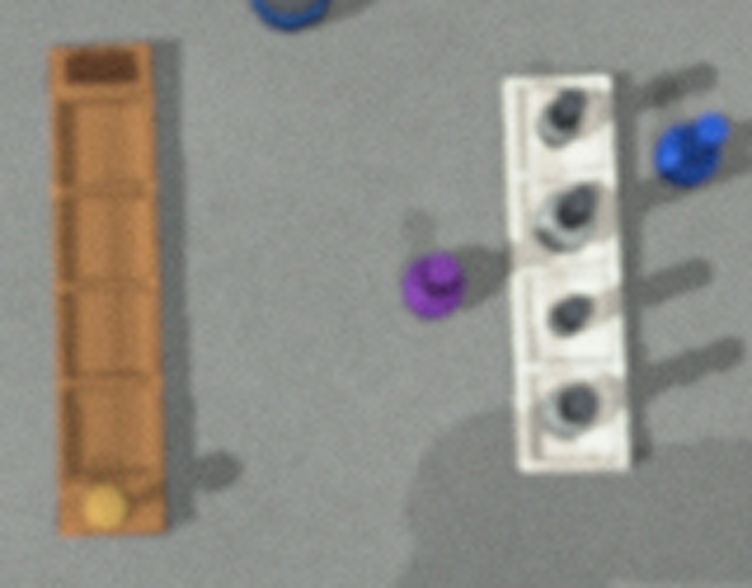

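View pics/c2.png

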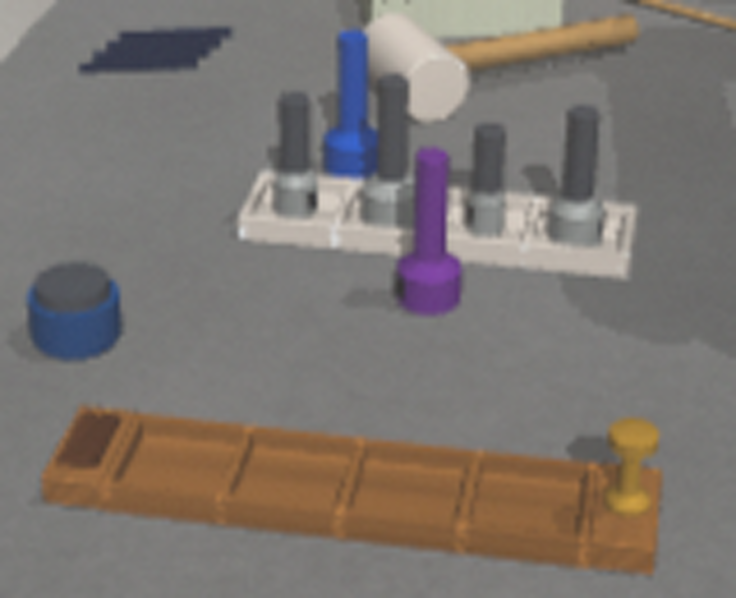

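```bash
cat > h.py <<'E'
from bench import *
import numpy as np
from scipy.optimize import least_squares
CAL={n:get_calibration(n) for n in("top","side")}
OFF={"top":(200,145,4.7),"side":(180,125,4.6)}
def full(n,u,v,o=None):
    a,b,f=o or OFF[n]; return np.array([(u+.5)/f-.5+a,(v+.5)/f-.5+b])
def ray(n,p):
    c=CAL[n];d=np.linalg.inv(c["K"])@[p[0],p[1],1]
    return c["pose"][:3,3],c["pose"][:3,:3]@[d[0],-d[1],-d[2]]
def onz(n,p,z):
    o,d=ray(n,p);return o+d*(z-o[2])/d[2]
def tri(pt,ps):
    A=[];b=[]
    for n,p in(("top",pt),("side",ps)):
        o,d=ray(n,p);d/=np.linalg.norm(d);P=np.eye(3)-np.outer(d,d);A.append(P);b.append(P@o)
    return np.linalg.lstsq(np.vstack(A),np.hstack(b),rcond=None)[0]
E
python3 - <<'E'
from h import *
np.set_printoptions(precision=4,suppress=True)
T=lambda l,z:np.array([onz("top",full("top",*p),z) for p in l])
S=lambda l,z:np.array([onz("side",full("side",*p),z) for p in l])
for nm,l,z in(("rack",[(51,46),(151,42),(167,533),(59,535)],.02),("tray",[(503,78),(611,74),(632,468),(519,472)],.018)):
    c=T(l,z);v=(c[0]+c[1]-c[2]-c[3])/2
    print(nm,c[:,:2].tolist(),c.mean(0),"yaw",np.degrees(np.arctan2(v[1],v[0])),np.linalg.norm(v))
print("post",T([(105,507)],.072),S([(634,437)],.072))
tt=[(571,103),(578,206),(573,312),(578,402)];ss=[(295,98),(393,81),(490,130),(582,112)]
for n,a,b,z in zip("bdac",tt,ss,(.098,.118,.088,.108)):
    print(n,T([a],z)[0],S([b],z)[0],"tri",tri(full("top",*a),full("side",*b)))
print("purple top",T([(441,272)],.11),S([(432,155)],.11),tri(full("top",441,272),full("side",432,155)))
print("blue top",T([(711,129)],.11),S([(352,37)],.11),tri(full("top",711,129),full("side",352,37)))
# side rack corners z=.02: left-front.. 
print("side rack",S([(85,408),(44,482),(654,557),(661,468)],.02)[:,:2].tolist())
print("side tray",S([(262,172),(241,236),(630,262),(636,207)],.018)[:,:2].tolist())
E
```

```text
rack [[0.7267148759584888, 0.17014970461755785], [0.7274271311765285, 0.09850129726473256], [0.3793625769197132, 0.09414766552289765], [0.38006070203011366, 0.16871090188012677]] [0.5534 0.1329 0.02  ] yaw 0.47771039545756955 0.3473714379408752
tray [[0.6937738042157453, -0.15179633817098886], [0.6943207926767335, -0.22869196053342514], [0.4150022855460428, -0.22831466320687732], [0.4144451676873535, -0.15020596529998498]] [ 0.5544 -0.1898  0.018 ] yaw -0.20180669115528754 0.27932530445900255
post [[0.3965 0.1322 0.072 ]] [[0.397  0.1432 0.072 ]]
b [ 0.6568 -0.1884  0.098 ] [ 0.6584 -0.1875  0.098 ] tri [ 0.6578 -0.1883  0.0975]
d [ 0.583  -0.1868  0.118 ] [ 0.5883 -0.1859  0.118 ] tri [ 0.5857 -0.1866  0.1174]
a [ 0.5164 -0.1839  0.088 ] [ 0.5192 -0.184   0.088 ] tri [ 0.5178 -0.1838  0.088 ]
c [ 0.4547 -0.1815  0.108 ] [ 0.4568 -0.183   0.108 ] tri [ 0.4557 -0.1814  0.1087]
purple top [[ 0.5429 -0.0954  0.11  ]] [[ 0.546  -0.0943  0.11  ]] [ 0.5446 -0.0953  0.1093]
blue top [[ 0.6336 -0.2789  0.11  ]] [[ 0.6349 -0.2747  0.11  ]] [ 0.6349 -0.2792  0.108 ]
side rack [[0.722907507975695, 0.10353534578531332], [0.7222263816667766, 0.17900223987998465], [0.37986277320608614, 0.17779924532465974], [0.3806065936380478, 0.09606805612625857]]
side tray [[0.6929850371726702, -0.2234383749683172], [0.684205249019598, -0.12487409948439832], [0.41441486846793185, -0.14213268039250482], [0.41567448632567294, -0.22309915595497942]]
```

```bash
python3 -m creep '{"linear":[[0,0,0],[0,0,0],[0,0,0],[0,0,0],[0,0,0],[0,0,0],[0,0,0],[0,0,0]],"roll":[5,10,14.4,14.4,14.4,14.4,14.4,14.4]}' -1; python3 -m creep '{"linear":[[0.03,-0.03,0],[0.06,-0.06,0],[0.09,-0.09,0],[0.12,-0.12,0],[0.15,-0.15,0],[0.18,-0.18,0],[0.2,-0.2,0],[0.21,-0.21,0]],"roll":[0,0,0,0,0,0,0,0]}'
```

```text
t: 0.77
tool_pos: [0.1556, -0.6053, 0.2312]
orientation: [-3.141, -0.0, 0.002]
force: [-0.1, -0.2, -0.1]
grip_width: 1.004
grip_force: 0.0
t: 1.43
tool_pos: [0.3696, -0.3908, 0.2316]
orientation: [-3.14, -0.002, 0.007]
force: [0.2, 0.1, 0.4]
grip_width: 1.001
grip_force: 0.0
```

```bash
python3 -m creep '{"linear":[[0.03,-0.03,0],[0.07,-0.065,0],[0.11,-0.1,0],[0.15,-0.14,0],[0.185,-0.175,0],[0.21,-0.2,0],[0.22,-0.208,0],[0.22,-0.208,0]],"roll":[0,0,0,0,0,0,0,0]}'; python3 -m creep '{"linear":[[0,0,0],[0,0,0],[0,0,0],[0,0,0],[0,0,0],[0,0,0],[0,0,0],[0,0,0]],"roll":[0,0,0,0,0,0,0,0]}'
python3 - <<'E'
from bench import *
import cv2
t=snapshot("top");s=snapshot("side")
a=cv2.resize(t[145:270,270:370],None,fx=4,fy=4);b=cv2.resize(s[70:195,220:320],None,fx=4,fy=4)
cv2.imwrite("pics/p1.png",cv2.hconcat([a,b]))
E
```

```text
t: 2.1
tool_pos: [0.5898, -0.1798, 0.2313]
orientation: [-3.138, -0.003, 0.009]
force: [-0.5, 0.4, -0.4]
grip_width: 1.0
grip_force: 0.0
t: 2.77
tool_pos: [0.5853, -0.1876, 0.2315]
orientation: [3.141, -0.0, -0.0]
force: [-0.4, 0.6, 0.2]
grip_width: 1.001
grip_force: 0.0
```

View pics/p1.png

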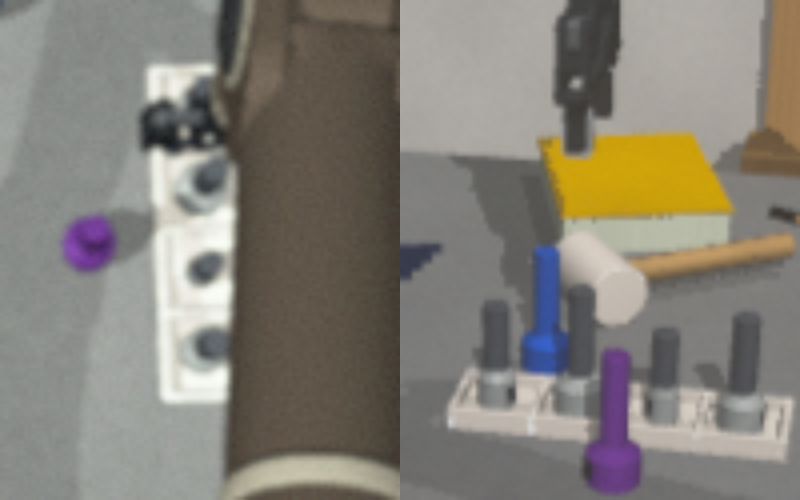

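Gripper tip (side view 577,150) is directly above the tallest punch, d (582,290). The candidates by first-picture pixel are the four dark punches in the top view, (321,167), (322,189), (322,211) and (322,230), the purple decoy (292,205) and the blue decoy (347,177). I take the dark d at (322,189). Descending.

```bash
python3 -m creep '{"linear":[[0,0,0.02],[0,0,0.05],[0,0,0.08],[0,0,0.11],[0,0,0.135],[0,0,0.155],[0,0,0.165],[0,0,0.165]],"roll":[0,0,0,0,0,0,0,0]}'; python3 -m creep '{"linear":[[0,0,0],[0,0,0],[0,0,0],[0,0,0],[0,0,0],[0,0,0],[0,0,0],[0,0,0]],"roll":[0,0,0,0,0,0,0,0]}' 1;  python3 -m creep '{"linear":[[0,0,0],[0,0,0],[0,0,0],[0,0,0],[0,0,0],[0,0,0],[0,0,0],[0,0,0]],"roll":[0,0,0,0,0,0,0,0]}'
```

```text
t: 3.53
tool_pos: [0.584, -0.1867, 0.0639]
orientation: [-3.14, 0.004, 0.001]
force: [-0.5, -0.4, -0.3]
grip_width: 1.002
grip_force: 0.0
t: 4.2
tool_pos: [0.5861, -0.1876, 0.0672]
orientation: [3.141, -0.001, 0.0]
force: [-1.0, -2.1, 5.8]
grip_width: 0.243
grip_force: 58.3
t: 4.87
tool_pos: [0.5861, -0.1876, 0.0672]
orientation: [3.141, -0.001, 0.0]
force: [-0.8, -1.2, 6.7]
grip_width: 0.241
grip_force: 58.3
```

```bash
python3 -m creep '{"linear":[[0,0,-0.01],[0,0,-0.03],[0,0,-0.055],[0,0,-0.085],[0,0,-0.115],[0,0,-0.14],[0,0,-0.155],[0,0,-0.16]],"roll":[0,0,0,0,0,0,0,0]}'; python3 -m creep '{"linear":[[-0.004,-0.01,0],[-0.012,-0.03,0],[-0.025,-0.06,0],[-0.038,-0.09,0],[-0.05,-0.12,0],[-0.063,-0.15,0],[-0.075,-0.18,0],[-0.09,-0.21,0]],"roll":[0,0,0,0,0,0,0,0]}';python3 -m creep '{"linear":[[-0.012,-0.03,0],[-0.025,-0.06,0],[-0.035,-0.085,0],[-0.042,-0.1,0],[-0.045,-0.108,0],[-0.045,-0.11,0],[-0.045,-0.11,0],[-0.045,-0.11,0]],"roll":[0,0,0,0,0,0,0,0]}'
python3 - <<'E'
from bench import *
import cv2
print(read_state()["tool_pos"])
t=snapshot("top");s=snapshot("side")
a=cv2.resize(t[140:265,190:290],None,fx=4,fy=4);b=cv2.resize(s[130:255,240:340],None,fx=4,fy=4)
cv2.imwrite("pics/p2.png",cv2.hconcat([a,b]))
E
```

```text
t: 5.53
tool_pos: [0.5863, -0.187, 0.2293]
orientation: [3.141, -0.003, 0.001]
force: [0.6, 0.3, -5.4]
grip_width: 0.242
grip_force: 58.7
t: 6.2
tool_pos: [0.493, 0.0248, 0.2244]
orientation: [-3.142, 0.003, 0.001]
force: [0.8, 1.4, -4.1]
grip_width: 0.241
grip_force: 58.8
t: 6.87
tool_pos: [0.4505, 0.1316, 0.2257]
orientation: [3.141, 0.001, -0.001]
force: [-0.5, -0.4, -4.8]
grip_width: 0.241
grip_force: 59.0
[0.45050456 0.13156162 0.22568153]
```

View pics/p2.png

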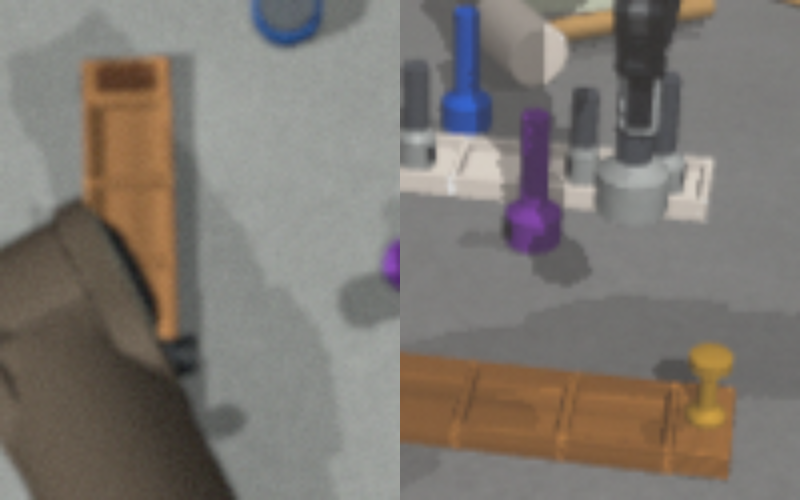

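```bash
python3 -m creep '{"linear":[[0,0,0.015],[0,0,0.045],[0,0,0.08],[0,0,0.11],[0,0,0.13],[0,0,0.145],[0,0,0.153],[0,0,0.155]],"roll":[0,0,0,0,0,0,0,0]}'; python3 -m creep '{"linear":[[0,0,0],[0,0,0],[0,0,0.001],[0,0,0.002],[0,0,0.003],[0,0,0.003],[0,0,0.003],[0,0,0.003]],"roll":[0,0,0,0,0,0,0,0]}'
```

```text
t: 7.63
tool_pos: [0.45, 0.1318, 0.0699]
orientation: [3.141, 0.002, -0.001]
force: [-0.2, -0.2, -4.8]
grip_width: 0.241
grip_force: 59.0
t: 8.3
tool_pos: [0.4504, 0.1329, 0.0684]
orientation: [-3.142, -0.0, 0.001]
force: [-0.1, -0.4, -4.3]
grip_width: 0.238
grip_force: 59.0
```

```bash
python3 -m creep '{"linear":[[0,0,0.0005],[0,0,0.001],[0,0,0.0015],[0,0,0.002],[0,0,0.002],[0,0,0.002],[0,0,0.002],[0,0,0.002]],"roll":[0,0,0,0,0,0,0,0]}'
```

```text
t: 8.97
tool_pos: [0.4507, 0.1328, 0.0672]
orientation: [3.141, -0.001, 0.0]
force: [-2.4, -2.1, 9.2]
grip_width: 0.242
grip_force: 60.6
```

```bash
python3 -m creep '{"linear":[[0,0,0],[0,0,0],[0,0,0],[0,0,0],[0,0,0],[0,0,0],[0,0,0],[0,0,0]],"roll":[0,0,0,0,0,0,0,0]}' -1; python3 -m creep '{"linear":[[0,0,-0.01],[0,0,-0.03],[0,0,-0.06],[0,0,-0.09],[0,0,-0.12],[0,0,-0.15],[0,0,-0.165],[0,0,-0.165]],"roll":[0,0,0,0,0,0,0,0]}';  python3 -m creep '{"linear":[[0,0.02,0],[0,0.055,0],[0,0.09,0],[0,0.125,0],[0,0.16,0],[0,0.195,0],[0,0.23,0],[0,0.26,0]],"roll":[0,0,0,0,0,0,0,0]}'; python3 -m creep '{"linear":[[0.005,0.03,0],[0.005,0.05,0],[0.005,0.055,0],[0.005,0.055,0],[0.005,0.055,0],[0.005,0.055,0],[0.005,0.055,0],[0.005,0.055,0]],"roll":[0,0,0,0,0,0,0,0]}'
python3 - <<'E'
from bench import *
import cv2
print(read_state()["tool_pos"])
t=snapshot("top");s=snapshot("side")
a=cv2.resize(t[140:265,200:300],None,fx=4,fy=4);b=cv2.resize(s[130:255,240:340],None,fx=4,fy=4)
cv2.imwrite("pics/p3.png",cv2.hconcat([a,b]))
E
```

```text
t: 9.63
tool_pos: [0.4504, 0.1328, 0.0662]
orientation: [3.142, 0.0, 0.0]
force: [0.6, -0.1, 0.7]
grip_width: 0.998
grip_force: 0.0
t: 10.3
tool_pos: [0.4521, 0.1337, 0.2358]
orientation: [-3.14, -0.007, 0.001]
force: [0.2, 1.2, 1.0]
grip_width: 1.0
grip_force: 0.0
t: 10.97
tool_pos: [0.4496, -0.1295, 0.2312]
orientation: [3.141, 0.0, -0.0]
force: [1.9, -0.5, 0.1]
grip_width: 1.007
grip_force: 0.0
t: 11.63
tool_pos: [0.4556, -0.181, 0.2314]
orientation: [-3.141, -0.0, 0.002]
force: [-0.3, 0.5, -0.0]
grip_width: 1.001
grip_force: 0.0
[ 0.45562811 -0.18096772  0.23137032]
```

View pics/p3.png

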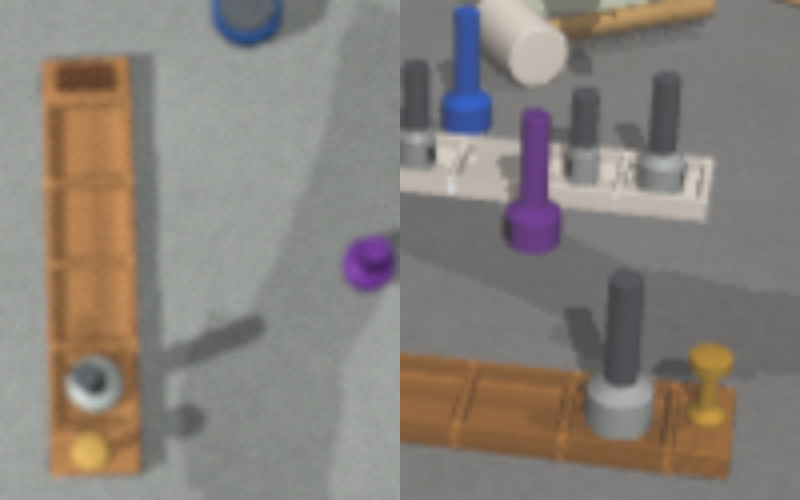

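d stands in the bay next to the post, (94,382) in the crop. Next is c.

```bash
Z='[0,0,0,0,0,0,0,0]'; python3 -m creep '{"linear":[[0,0,0.02],[0,0,0.055],[0,0,0.09],[0,0,0.12],[0,0,0.145],[0,0,0.165],[0,0,0.174],[0,0,0.174]],"roll":[0,0,0,0,0,0,0,0]}'; python3 -m creep '{"linear":[[0,0,0],[0,0,0],[0,0,0],[0,0,0],[0,0,0],[0,0,0],[0,0,0],[0,0,0]],"roll":[0,0,0,0,0,0,0,0]}' 1; python3 -m creep '{"linear":[[0,0,-0.01],[0,0,-0.03],[0,0,-0.055],[0,0,-0.085],[0,0,-0.115],[0,0,-0.14],[0,0,-0.155],[0,0,-0.16]],"roll":[0,0,0,0,0,0,0,0]}'; python3 -m creep '{"linear":[[0.002,-0.01,0],[0.006,-0.03,0],[0.012,-0.06,0],[0.018,-0.09,0],[0.024,-0.12,0],[0.03,-0.15,0],[0.036,-0.18,0],[0.042,-0.21,0]],"roll":[0,0,0,0,0,0,0,0]}';python3 -m creep '{"linear":[[0.006,-0.03,0],[0.012,-0.06,0],[0.017,-0.085,0],[0.02,-0.1,0],[0.022,-0.105,0],[0.022,-0.105,0],[0.022,-0.105,0],[0.022,-0.105,0]],"roll":[0,0,0,0,0,0,0,0]}'; python3 -m creep '{"linear":[[0,0,0.015],[0,0,0.045],[0,0,0.08],[0,0,0.11],[0,0,0.13],[0,0,0.145],[0,0,0.153],[0,0,0.155]],"roll":[0,0,0,0,0,0,0,0]}'
```

```text
t: 12.4
tool_pos: [0.4543, -0.1815, 0.0556]
orientation: [-3.14, 0.003, 0.001]
force: [-0.5, 0.1, -0.5]
grip_width: 1.003
grip_force: 0.0
t: 13.07
tool_pos: [0.4561, -0.1825, 0.058]
orientation: [3.141, -0.001, 0.0]
force: [-1.2, -1.2, 7.0]
grip_width: 0.244
grip_force: 58.2
t: 13.73
tool_pos: [0.4562, -0.1823, 0.2201]
orientation: [3.14, -0.003, 0.001]
force: [0.7, 0.4, -3.6]
grip_width: 0.239
grip_force: 59.0
t: 14.4
tool_pos: [0.496, 0.0301, 0.2154]
orientation: [-3.141, 0.004, 0.001]
force: [0.8, -0.1, -4.4]
grip_width: 0.245
grip_force: 58.9
t: 15.07
tool_pos: [0.5188, 0.1312, 0.2165]
orientation: [3.14, 0.002, -0.001]
force: [-0.3, -0.7, -4.4]
grip_width: 0.241
grip_force: 59.0
t: 15.73
tool_pos: [0.5186, 0.1313, 0.0609]
orientation: [3.14, 0.002, -0.001]
force: [-0.3, -1.0, -4.1]
grip_width: 0.241
grip_force: 59.1
```

```bash
python3 -m creep '{"linear":[[0,0,0.0005],[0,0,0.001],[0,0,0.002],[0,0,0.003],[0,0,0.004],[0,0,0.0045],[0,0,0.005],[0,0,0.005]],"roll":[0,0,0,0,0,0,0,0]}'; python3 -m creep '{"linear":[[0,0,0],[0,0,0],[0,0,0],[0,0,0],[0,0,0],[0,0,0],[0,0,0],[0,0,0]],"roll":[0,0,0,0,0,0,0,0]}' -1; python3 -m creep '{"linear":[[0,0,-0.01],[0,0,-0.03],[0,0,-0.06],[0,0,-0.09],[0,0,-0.12],[0,0,-0.15],[0,0,-0.17],[0,0,-0.174]],"roll":[0,0,0,0,0,0,0,0]}';  python3 -m creep '{"linear":[[0.008,0.02,0],[0.021,0.05,0],[0.034,0.08,0],[0.047,0.11,0],[0.06,0.14,0],[0.073,0.17,0],[0.087,0.2,0],[0.1,0.23,0]],"roll":[0,0,0,0,0,0,0,0]}'; python3 -m creep '{"linear":[[0.013,0.03,0],[0.026,0.06,0],[0.034,0.08,0],[0.039,0.09,0],[0.039,0.09,0],[0.039,0.09,0],[0.039,0.09,0],[0.039,0.09,0]],"roll":[0,0,0,0,0,0,0,0]}'
python3 - <<'E'
from bench import *
import cv2
print(read_state()["tool_pos"])
t=snapshot("top");s=snapshot("side")
a=cv2.resize(t[140:265,200:300],None,fx=4,fy=4);b=cv2.resize(s[130:255,230:330],None,fx=4,fy=4)
cv2.imwrite("pics/p4.png",cv2.hconcat([a,b]))
E
```

```text
t: 16.4
tool_pos: [0.5198, 0.1329, 0.0581]
orientation: [3.141, -0.001, 0.0]
force: [-2.0, -1.4, 4.5]
grip_width: 0.241
grip_force: 60.2
t: 17.07
tool_pos: [0.5194, 0.1329, 0.0573]
orientation: [3.142, -0.0, 0.0]
force: [0.5, 0.1, 0.5]
grip_width: 1.0
grip_force: 0.0
t: 17.73
tool_pos: [0.521, 0.1337, 0.2362]
orientation: [-3.14, -0.007, 0.001]
force: [0.5, -0.3, -0.5]
grip_width: 1.002
grip_force: 0.0
t: 18.4
tool_pos: [0.6196, -0.0986, 0.2311]
orientation: [-3.141, 0.001, 0.001]
force: [0.0, -0.5, 0.3]
grip_width: 1.0
grip_force: 0.0
t: 19.07
tool_pos: [0.6584, -0.1846, 0.2316]
orientation: [-3.141, -0.0, 0.003]
force: [1.3, -0.5, -0.1]
grip_width: 1.001
grip_force: 0.0
[ 0.65842639 -0.18455447  0.23160387]
```

View pics/p4.png

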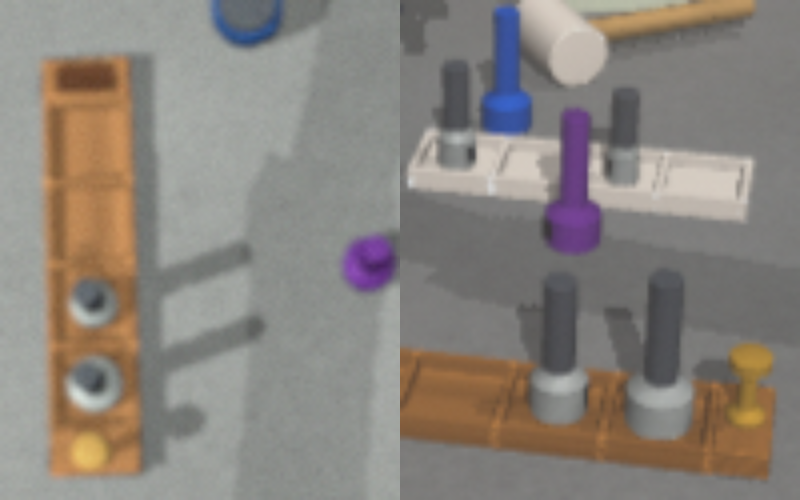

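c and d stand in their bays, at (94,300) and (94,382) in the crop. Next is b.

```bash
python3 -m creep '{"linear":[[0,0,0.02],[0,0,0.055],[0,0,0.09],[0,0,0.12],[0,0,0.145],[0,0,0.165],[0,0,0.178],[0,0,0.178]],"roll":[0,0,0,0,0,0,0,0]}'; python3 -m creep '{"linear":[[0,0,0],[0,0,0],[0,0,0],[0,0,0],[0,0,0],[0,0,0],[0,0,0],[0,0,0]],"roll":[0,0,0,0,0,0,0,0]}' 1; python3 -m creep '{"linear":[[0,0,-0.01],[0,0,-0.03],[0,0,-0.055],[0,0,-0.085],[0,0,-0.115],[0,0,-0.14],[0,0,-0.155],[0,0,-0.16]],"roll":[0,0,0,0,0,0,0,0]}'; python3 -m creep '{"linear":[[-0.002,-0.01,0],[-0.006,-0.03,0],[-0.013,-0.06,0],[-0.02,-0.09,0],[-0.026,-0.12,0],[-0.033,-0.15,0],[-0.04,-0.18,0],[-0.047,-0.21,0]],"roll":[0,0,0,0,0,0,0,0]}';python3 -m creep '{"linear":[[-0.007,-0.03,0],[-0.013,-0.06,0],[-0.019,-0.085,0],[-0.022,-0.1,0],[-0.024,-0.11,0],[-0.024,-0.11,0],[-0.024,-0.11,0],[-0.024,-0.11,0]],"roll":[0,0,0,0,0,0,0,0]}'; python3 -m creep '{"linear":[[0,0,0.015],[0,0,0.045],[0,0,0.08],[0,0,0.11],[0,0,0.13],[0,0,0.145],[0,0,0.153],[0,0,0.155]],"roll":[0,0,0,0,0,0,0,0]}'
```

```text
t: 19.83
tool_pos: [0.6567, -0.186, 0.0503]
orientation: [-3.14, 0.005, 0.001]
force: [-1.0, 1.6, -0.0]
grip_width: 0.997
grip_force: 0.0
t: 20.5
tool_pos: [0.6591, -0.1874, 0.0545]
orientation: [3.141, -0.002, 0.0]
force: [-0.5, 0.1, 6.7]
grip_width: 0.246
grip_force: 58.3
t: 21.17
tool_pos: [0.6596, -0.1872, 0.217]
orientation: [3.141, -0.004, 0.0]
force: [0.1, -0.4, -2.6]
grip_width: 0.243
grip_force: 58.7
t: 21.83
tool_pos: [0.6093, 0.025, 0.2112]
orientation: [-3.142, 0.003, 0.001]
force: [-0.3, -0.5, -2.3]
grip_width: 0.241
grip_force: 58.7
t: 22.5
tool_pos: [0.5875, 0.1311, 0.2126]
orientation: [3.14, 0.001, -0.001]
force: [1.3, -0.6, -1.3]
grip_width: 0.241
grip_force: 58.8
t: 23.17
tool_pos: [0.5868, 0.131, 0.0566]
orientation: [3.14, 0.003, -0.002]
force: [-0.1, -0.2, -2.2]
grip_width: 0.239
grip_force: 58.8
```

```bash
python3 -m creep '{"linear":[[0,0,0.0005],[0,0,0.001],[0,0,0.002],[0,0,0.003],[0,0,0.004],[0,0,0.0045],[0,0,0.005],[0,0,0.005]],"roll":[0,0,0,0,0,0,0,0]}'; python3 -m creep '{"linear":[[0,0,0],[0,0,0],[0,0,0],[0,0,0],[0,0,0],[0,0,0],[0,0,0],[0,0,0]],"roll":[0,0,0,0,0,0,0,0]}' -1; python3 -m creep '{"linear":[[0,0,-0.01],[0,0,-0.03],[0,0,-0.06],[0,0,-0.09],[0,0,-0.12],[0,0,-0.15],[0,0,-0.172],[0,0,-0.178]],"roll":[0,0,0,0,0,0,0,0]}';  python3 -m creep '{"linear":[[-0.004,0.02,0],[-0.011,0.05,0],[-0.017,0.08,0],[-0.024,0.11,0],[-0.03,0.14,0],[-0.037,0.17,0],[-0.044,0.2,0],[-0.05,0.23,0]],"roll":[0,0,0,0,0,0,0,0]}'; python3 -m creep '{"linear":[[-0.007,0.03,0],[-0.013,0.06,0],[-0.018,0.08,0],[-0.019,0.087,0],[-0.019,0.087,0],[-0.019,0.087,0],[-0.019,0.087,0],[-0.019,0.087,0]],"roll":[0,0,0,0,0,0,0,0]}'
python3 - <<'E'
from bench import *
import cv2
print(read_state()["tool_pos"])
t=snapshot("top");s=snapshot("side")
a=cv2.resize(t[140:265,200:300],None,fx=4,fy=4);b=cv2.resize(s[130:255,230:330],None,fx=4,fy=4)
cv2.imwrite("pics/p5.png",cv2.hconcat([a,b]))
E
```

```text
t: 23.83
tool_pos: [0.5878, 0.133, 0.0544]
orientation: [3.142, -0.001, 0.0]
force: [-1.8, -2.0, 5.7]
grip_width: 0.239
grip_force: 59.6
t: 24.5
tool_pos: [0.5874, 0.1329, 0.0532]
orientation: [-3.142, 0.0, 0.0]
force: [-0.4, 0.2, 0.1]
grip_width: 1.002
grip_force: 0.0
t: 25.17
tool_pos: [0.589, 0.1336, 0.2366]
orientation: [-3.14, -0.007, 0.001]
force: [0.7, 0.3, 0.9]
grip_width: 1.001
grip_force: 0.0
t: 25.83
tool_pos: [0.5365, -0.0984, 0.2313]
orientation: [3.142, 0.0, 0.001]
force: [0.8, -0.3, 0.1]
grip_width: 1.001
grip_force: 0.0
t: 26.5
tool_pos: [0.519, -0.1822, 0.2313]
orientation: [-3.141, -0.0, 0.003]
force: [-0.4, 0.6, -0.9]
grip_width: 1.003
grip_force: 0.0
[ 0.51901723 -0.18219444  0.2312906 ]
```

View pics/p5.png

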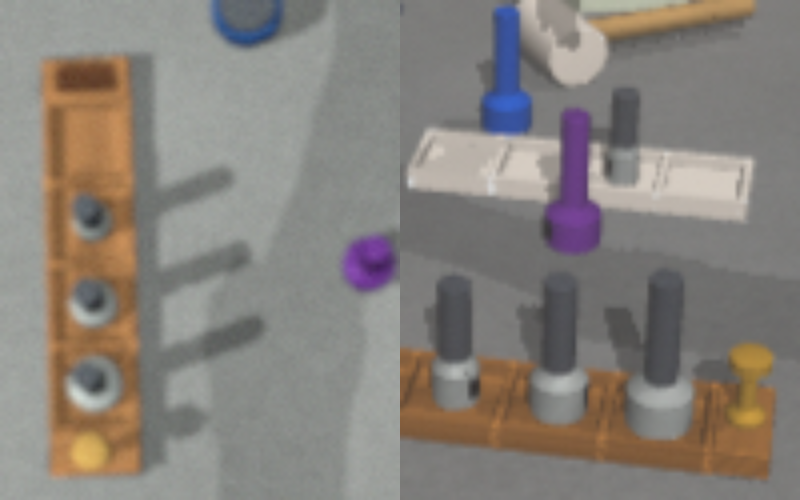

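b, c and d are in order at (92,215), (94,300) and (94,382) in the crop. Last one is a.

```bash
python3 -m creep '{"linear":[[0,0,0.02],[0,0,0.055],[0,0,0.09],[0,0,0.12],[0,0,0.145],[0,0,0.165],[0,0,0.18],[0,0,0.18]],"roll":[0,0,0,0,0,0,0,0]}'; python3 -m creep '{"linear":[[0,0,0],[0,0,0],[0,0,0],[0,0,0],[0,0,0],[0,0,0],[0,0,0],[0,0,0]],"roll":[0,0,0,0,0,0,0,0]}' 1; python3 -m creep '{"linear":[[0,0,-0.01],[0,0,-0.03],[0,0,-0.055],[0,0,-0.085],[0,0,-0.115],[0,0,-0.14],[0,0,-0.155],[0,0,-0.16]],"roll":[0,0,0,0,0,0,0,0]}'; python3 -m creep '{"linear":[[0.004,-0.01,0],[0.013,-0.03,0],[0.026,-0.06,0],[0.039,-0.09,0],[0.052,-0.12,0],[0.065,-0.15,0],[0.078,-0.18,0],[0.09,-0.21,0]],"roll":[0,0,0,0,0,0,0,0]}';python3 -m creep '{"linear":[[0.013,-0.03,0],[0.025,-0.055,0],[0.036,-0.08,0],[0.043,-0.098,0],[0.046,-0.107,0],[0.046,-0.107,0],[0.046,-0.107,0],[0.046,-0.107,0]],"roll":[0,0,0,0,0,0,0,0]}'; python3 -m creep '{"linear":[[0,0,0.015],[0,0,0.045],[0,0,0.08],[0,0,0.11],[0,0,0.13],[0,0,0.145],[0,0,0.153],[0,0,0.155]],"roll":[0,0,0,0,0,0,0,0]}'
```

```text
t: 27.27
tool_pos: [0.5167, -0.1827, 0.0482]
orientation: [-3.14, 0.005, 0.002]
force: [-0.3, 0.6, 0.3]
grip_width: 0.997
grip_force: 0.0
t: 27.93
tool_pos: [0.5191, -0.1843, 0.0523]
orientation: [3.141, -0.002, 0.0]
force: [0.1, 0.5, 6.5]
grip_width: 0.243
grip_force: 58.4
t: 28.6
tool_pos: [0.5195, -0.1844, 0.2147]
orientation: [3.14, -0.004, 0.0]
force: [0.0, 0.0, -2.3]
grip_width: 0.246
grip_force: 58.8
t: 29.27
tool_pos: [0.6079, 0.0285, 0.2093]
orientation: [-3.141, 0.003, 0.001]
force: [1.0, -0.4, -1.7]
grip_width: 0.242
grip_force: 58.7
t: 29.93
tool_pos: [0.6539, 0.131, 0.2106]
orientation: [3.14, 0.001, -0.001]
force: [0.3, 0.1, -2.4]
grip_width: 0.24
grip_force: 58.8
t: 30.6
tool_pos: [0.6534, 0.1308, 0.0548]
orientation: [3.14, 0.002, -0.002]
force: [1.5, -0.1, -1.7]
grip_width: 0.242
grip_force: 58.8
```

```bash
python3 -m creep '{"linear":[[0,0,0.0005],[0,0,0.001],[0,0,0.002],[0,0,0.003],[0,0,0.004],[0,0,0.0045],[0,0,0.005],[0,0,0.005]],"roll":[0,0,0,0,0,0,0,0]}'; python3 -m creep '{"linear":[[0,0,0],[0,0,0],[0,0,0],[0,0,0],[0,0,0],[0,0,0],[0,0,0],[0,0,0]],"roll":[0,0,0,0,0,0,0,0]}' -1; python3 -m creep '{"linear":[[0,0,-0.01],[0,0,-0.03],[0,0,-0.06],[0,0,-0.09],[0,0,-0.12],[0,0,-0.15],[0,0,-0.172],[0,0,-0.178]],"roll":[0,0,0,0,0,0,0,0]}';  python3 -m creep '{"linear":[[-0.004,0.02,0],[-0.011,0.05,0],[-0.017,0.08,0],[-0.024,0.11,0],[-0.03,0.14,0],[-0.037,0.17,0],[-0.044,0.2,0],[-0.05,0.23,0]],"roll":[0,0,0,0,0,0,0,0]}'; python3 -m creep '{"linear":[[0,0,0],[0,0,0],[0,0,0],[0,0,0],[0,0,0],[0,0,0],[0,0,0],[0,0,0]],"roll":[0,0,0,0,0,0,0,0]}'
python3 - <<'E'
from bench import *
import cv2
t=snapshot("top");s=snapshot("side")
a=cv2.resize(t[140:265,200:300],None,fx=4,fy=4);b=cv2.resize(s[150:275,185:285],None,fx=4,fy=4)
cv2.imwrite("pics/p6.png",cv2.hconcat([a,b]))
E
```

```text
t: 31.27
tool_pos: [0.6548, 0.1331, 0.0524]
orientation: [-3.142, -0.001, 0.001]
force: [-1.1, -1.3, 6.1]
grip_width: 0.237
grip_force: 59.6
t: 31.93
tool_pos: [0.6543, 0.1329, 0.0512]
orientation: [3.142, 0.0, 0.0]
force: [-0.1, -0.2, -0.4]
grip_width: 1.002
grip_force: 0.0
t: 32.6
tool_pos: [0.6561, 0.1336, 0.235]
orientation: [-3.14, -0.007, 0.0]
force: [1.3, 0.5, 0.6]
grip_width: 0.997
grip_force: 0.0
t: 33.27
tool_pos: [0.6035, -0.0985, 0.2291]
orientation: [3.142, 0.001, 0.001]
force: [0.9, -0.3, 0.2]
grip_width: 1.004
grip_force: 0.0
t: 33.93
tool_pos: [0.6046, -0.0965, 0.2293]
orientation: [-3.142, 0.0, 0.001]
force: [-0.4, 0.5, -0.0]
grip_width: 0.998
grip_force: 0.0
```

View pics/p6.png

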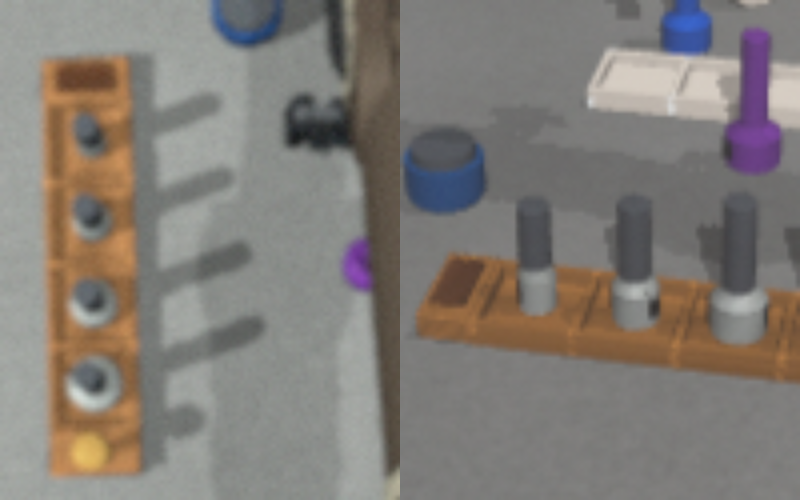

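All four punches stand upright at (90,135), (92,217), (94,300) and (94,382) in the crop, in size order with the largest by the post. The gripper is clear.

```bash
python3 -c "
from bench import *
print(job_done())"
```

```text
the job is handed in; nothing more can be done
None
```

All four punches are in the rack, upright in size order with the largest next to the brass post, and the job was handed in at about 34 s; no verdict came back.

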